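# Clamp the new stone and set the tool rest on the sharpening machine

### The arm

A 7-joint arm with a two-finger parallel gripper is mounted at the origin on the work surface. World frame = base frame: x ahead of the robot, y to its left, z up, the work surface at z = 0. Lengths are in m, angles in rad, forces in N, time in s.
With the tool pointing down it reaches from about 0.4 to 0.85 m from the base axis. Payload 4.5 kg.
Tool frame: the origin (TCP) lies at the very end of the fingers, on their centre line; the grasp point (between the pads) lies 19 mm behind it; z points along the fingers, y is the line along which they close (so a half turn about z gives the same grasp; the last joint's range is limited). The gripper opens to 88 mm and grips with 3 to 60 N. Pads are 18 mm wide; open, the fingers measure 123 mm over their backs; the gripper's body (75 mm by 187 mm) begins 45 mm behind the grasp point.
Start: joints at [-1.266, 0.689, -0.195, 1.565, 0.157, 0.902, -0.215], TCP at [0.167, 0.602, 0.213] pointing down, gripper open.
Joint ranges: [-3.01, 3.01], [-0.46, 2.08], [-1.47, 1.51], [0.13, 2.56], [-1, 4.14], [0.04, 2.09], [-2.66, 2.66]. Speed limits (rad/s): [2.57, 2.57, 3.14, 3.14, 3.14, 3.14, 3.14].

### API

Orientations are given as a unit quaternion [x, y, z, w].
In Python, from plant import r, eyes, nets gives the robot as it stands.
- The arm moves only by the shell command python3 -m pendant 'ROWS' [FORCE]. ROWS is JSON, a list of rows, each an object of numbers: "claw": the opening, from 0 (shut) to 1 (fully open); "dx", "dy", "dz": the shift along the world's x, y, z in mm; "twist": the turn about the world's z in rad. In form: [{"claw": .., "dx": .., "dy": .., "dz": .., "twist": ..}, ...]. A call has 1 to 8 rows; each row is the pose to reach, as a shift and turn from the pose commanded when the call began; what a row does not reach only later rows make up. A row lasts 1/10 s, in which the tool goes at most 50 mm and 8.59 degrees, less where a joint would pass 70% of its speed; a pose out of reach is approached as far as the arm can. A call with a gripper value outside its range is refused whole. The fingers move at their own pace and stop on an object; FORCE is the grip in N (left out, the last holds). Time passes only in rows, so rows that repeat a pose let the fingers close. It gives the time, the measured TCP pose, the force, the opening and the grip force at its end, in the units of the state.
- r.get_state(): the state, without advancing time (a new reading comes with each control period).
- eyes.snapshot(name): name is "scene" or "side" or "wrist"; returns (picture, depth): 384x512x3 uint8, blue, green, red; 384x512 float32, m along the optical axis (not along the pixel's ray), 0 where there is no reading.
- eyes.camera_info(name): a dict with "K" (3x3 intrinsics, pixels), "D" ([k1, k2, p1, p2, k3] as OpenCV has them; the pictures are not rectified), "world_to_cam" (4x4, takes a point from world to camera coordinates); the wrist camera has in their place "T_tool_cam" (4x4, takes a point from camera to tool coordinates, whose origin is the TCP and whose axes are the flange's). Camera axes: x right, y down, z forward; pixel columns grow to the right and rows downward; lengths in m; the calibration is good to about 2 mm. A picture is of the moment at which its call begins: read the wrist's pose just before it. camera_info takes no time and is no camera call.
- r.finish_job(): hands the job in; it is judged then, once.
Trained networks look in the newest picture that a camera, given by its name, has taken for a name from the list of things; names that differ only in an ending like _2 or _b are one class to them, and where a whole thing is asked for, a point or a joint stands for the part that bears it (a point fixed in the world has none). Each returns a list of dicts, best first, with "confidence" (0 to 1); they miss things now and then, are a little off and sometimes report something else, mostly with a low value. They report only what shows in the picture. A call takes as long as a camera call. They do not tell look-alikes from the thing itself.
- nets.spot_in(camera, query): "box" ([left, top, width, height] as shares, 0 to 1, of the picture: columns of its width, rows of its height, round what is visible of it).
- nets.place_of(camera, query): "position" ([column, row] as shares, 0 to 1, of the picture: columns of its width, rows of its height: a listed point, or the origin of a listed thing).
The state is a dict: "clock": time; "q": joint angles; "qd": joint speeds; "joint_torque": joint torques, N m; "tool_pos": TCP position; "eef_rot": TCP orientation; "contact_force": force on the tool from outside, world axes, zero at the start; "moment": the same for the moment, N m; "opening": opening from 0.0 (shut) to 1.0 (fully open); "finger_force": force on a finger pad.
Only numpy, scipy, OpenCV 4.12 (cv2) and the standard library are available. Lean on these libraries where they do the work, as an engineer would, in place of code of your own. Each camera call takes 0.05 s, during which the arm holds its last target. There are 200 camera calls.

### The job

A new stone has just been put on one of the two sharpening machines. Screw the big hexagon nut on its spindle down until it stops tight on the stone - nobody remembers whether this machine has a left-hand or a right-hand thread, so try it and feel which way it gives - and then lay the metal tool-rest bar across that machine's two notched brackets, lying down flat in both notches and sticking out about equally at each end. Leave the other machine's nut as it is, and do not shove away the two chisels and the wooden strip lying beside the machines.

Things in the scene. Friction and masses are not known exactly. Their poses are not given: they have to be found in the camera images.
- machine: grey sharpening machine with the reddish round stone and two brackets; fixed, left or right of its bare twin 0.33 to 0.43 m away (no stone, no brackets); place and heading vary. Origin on the bench under the spindle, z up, -x its front, y to its left. Housing 200 mm wide, 105 mm out in front of the spindle; stone 150 mm wide, its top 118 mm up, in a black basin. Motor hood from 94 mm along +x, 150 mm high; water tank on it from 157 mm, up to 215 mm high.
- hub (a point): on the spindle axis of that machine, level with the stone's top; axes as the machine's. The nut whose point is within 10 mm of this, seen from above, is the one to screw down: its point is 34 mm above here at the start and 28 mm when home. The spindle's stub ends 47 mm above here.
- clamp_nut_a (a point): first big steel hexagon nut: 46 mm across flats, 40 mm high with its round foot 56 mm wide, 6 mm thick. Flats face along the point's x and every 60 degrees from it. Site on the spindle axis, 28 mm above the nut's underside, z up. Captive on its spindle; at the start backed right up against the clip at the top, so it turns only in the direction that screws it down. It stays where it is left.
- clamp_nut_b (a point): second nut, same look and size. One nut is on the machine with the stone, the other on the bare machine; which is which varies. One has a right-hand, the other a left-hand thread; only trying tells. Whole travel 3.2 rad (183 degrees), sinking 6 mm (12 mm a turn), then a hard stop on the stone; the wrong way it does not move. Friction about 0.12 N m.
- rest_mid (a point): half-way between the brackets at notch-floor level: 175 mm above the bench, 57 mm above the stone, 60 mm in front of the spindle; axes as the machine's. Upright brackets 83 mm either side along y, 12 mm thick; notches open to the top, 26 mm wide along x, flared to about 35 mm at the mouth, lips 20 mm high.
- bar_mid (a point): centre of the tool-rest bar: loose plain aluminium bar, 200 mm long (point's x), 20 mm wide (y), 16 mm high (z), about 0.25 kg, black end caps, dark line along the top. Starts flat on the bench far left or far right, outside the two machines, pointing roughly away from the robot. Laid across in the notches its centre is 8 mm above rest_mid.
- strip: bystander, leave alone: a plain pale wooden strip 210 x 24 x 12 mm with five notches, about as long as the bar but not it; lies on the bench on the opposite side from the bar; origin at the centre of its underside
- chisel_wide: bystander, leave alone: chisel, 220 mm long, wide blade, lying between the two machines, nearer the robot; origin at the centre of its underside
- chisel_narrow: bystander, leave alone: chisel, 220 mm long, narrow blade, lying between the two machines, behind the wide one; origin at the centre of its underside
Not all that is in view belongs to the job. What is shaped like the part that bears bar_mid but blue is not meant.

How it is judged:
By the outcome, as a careful person would: the job done as asked, in the order asked, and still so for the second after the job is handed in, with the robot touching nothing.
It also fails if it takes over 72 s, if anything falls off the work surface, if the arm or the gripper's body presses on something with over 40 N, if the wrist force passes 120 N, or if a joint passes its speed limit or range.

## Working session

There is one attempt and no reset: what is moved stays moved. The work goes in short steps, Python scripts to look and compute and a shell command to move; the robot and the scene stay as the last step left them, time stands still between calls to the robot, and variables do not carry over. Pictures are saved under pics/ and viewed, at most 10 in all, crops included, and the job is handed in when it is done.

```bash
ls; mkdir -p pics; cat > h.py <<'E'
import numpy as np, cv2
from plant import r, eyes, nets
from scipy.spatial.transform import Rotation as R
def snap(cam):
    s=r.get_state(); im,d=eyes.snapshot(cam); ci=eyes.camera_info(cam)
    if cam=="wrist":
        T=np.eye(4); T[:3,:3]=R.from_quat(s["eef_rot"]).as_matrix(); T[:3,3]=s["tool_pos"]
        C=T@np.array(ci["T_tool_cam"])
    else: C=np.linalg.inv(np.array(ci["world_to_cam"]))
    return im,d,np.array(ci["K"]),np.array(ci["D"]),C
def ray(px,K,D,C):
    u=cv2.undistortPoints(np.array([[px]],float),K,D)[0,0]
    return C[:3,:3]@np.array([u[0],u[1],1]),C[:3,3]
def at_z(px,z,K,D,C):
    v,o=ray(px,K,D,C); return o+v*(z-o[2])/v[2]
def cloud(d,K,D,C):
    h,w=d.shape; g=np.stack(np.meshgrid(np.arange(w),np.arange(h)),-1).reshape(-1,1,2).astype(float)
    u=cv2.undistortPoints(g,K,D)[:,0]; z=d.reshape(-1,1)
    return (np.hstack([u*z,z])@C[:3,:3].T+C[:3,3]).reshape(h,w,3)
E
python3 - <<'E'
from h import *
s=r.get_state(); print(s)
for c in ("scene","side","wrist"):
    im,d,K,D,C=snap(c); cv2.imwrite(f"pics/{c}0.png",im); P=cloud(d,K,D,C)
    np.savez(f"{c}0.npz",im=im,d=d,K=K,D=D,C=C)
    print(c,C.round(3).tolist())
    for q in ("machine","hub","clamp_nut_a","rest_mid","bar_mid","strip","chisel_wide","chisel_narrow"):
        for o in nets.place_of(c,q)[:3]:
            px=np.array(o["position"])*[512,384]; i=px.astype(int).clip(0,[511,383])
            print(q,round(o["confidence"],2),px.round(0),P[i[1],i[0]].round(3))
E
```

```text
pics
{'clock': 0.0, 'q': array([-1.26620883,  0.68998192, -0.19450435,  1.5663468 ,  0.15730229,
        0.90246794, -0.21512003]), 'qd': array([ 0.00099059, -0.0007713 ,  0.00118883, -0.00061717, -0.00018871,
        0.00119203, -0.00098485]), 'joint_torque': array([-3.02262724e-04, -5.27558434e+01, -1.26722518e+00, -1.53427899e+01,
       -5.26467757e-02,  6.75254370e-03,  1.77348657e-04]), 'tool_pos': array([0.16705674, 0.60156162, 0.21191037]), 'eef_rot': array([ 1.34951331e-01,  9.90851814e-01, -9.04815774e-04, -5.48005784e-05]), 'contact_force': array([-0.06790447, -0.08397898, -0.48627191]), 'moment': array([ 0.01110163,  0.060884  , -0.00677903]), 'finger_force': 0.0, 'opening': 0.9977153950574554}
scene [[-0.671, 0.545, -0.503, 1.074], [0.742, 0.496, -0.451, 0.584], [0.004, -0.675, -0.737, 1.049], [0.0, 0.0, 0.0, 1.0]]
machine 0.71 [200. 256.] [0.685 0.017 0.022]
machine 0.6 [185. 200.] [ 0.604 -0.135  0.096]
hub 0.74 [180. 176.] [ 0.572 -0.183  0.143]
clamp_nut_a 0.79 [280. 222.] [0.517 0.181 0.167]
clamp_nut_a 0.78 [177. 169.] [ 0.572 -0.197  0.164]
rest_mid 0.92 [195. 157
[... 512 characters left out ...]
0.475 0.407 0.013]
machine 0.58 [318. 258.] [ 0.464 -0.282  0.188]
hub 0.56 [325. 233.] [ 0.535 -0.218  0.149]
clamp_nut_a 0.74 [238. 137.] [0.506 0.171 0.162]
clamp_nut_a 0.71 [332. 221.] [ 0.563 -0.206  0.165]
bar_mid 0.89 [130. 170.] [0.209 0.346 0.017]
bar_mid 0.78 [195. 129.] [0.468 0.406 0.017]
strip 0.77 [340. 343.] [ 0.45  -0.437  0.012]
strip 0.44 [197. 130.] [0.475 0.407 0.013]
strip 0.44 [244. 213.] [0.438 0.013 0.022]
chisel_wide 0.87 [245. 213.] [0.438 0.013 0.022]
chisel_narrow 0.88 [315. 182.] [0.684 0.003 0.026]
wrist [[0.267, 0.926, 0.267, 0.099], [0.964, -0.256, -0.076, 0.62], [-0.002, 0.277, -0.961, 0.385], [0.0, 0.0, 0.0, 1.0]]
bar_mid 0.84 [ 80. 242.] [0.202 0.349 0.017]
```

```bash
python3 -c "
import cv2,numpy as np
a=cv2.imread('pics/scene0.png');b=cv2.imread('pics/side0.png')
cv2.imwrite('pics/two.png',cv2.resize(np.vstack([a[60:360],b[60:]]),(512,624))[:600] if 0 else np.vstack([a[70:360],b[80:]]))"
```

```text
(no output)
```

View pics/two.png

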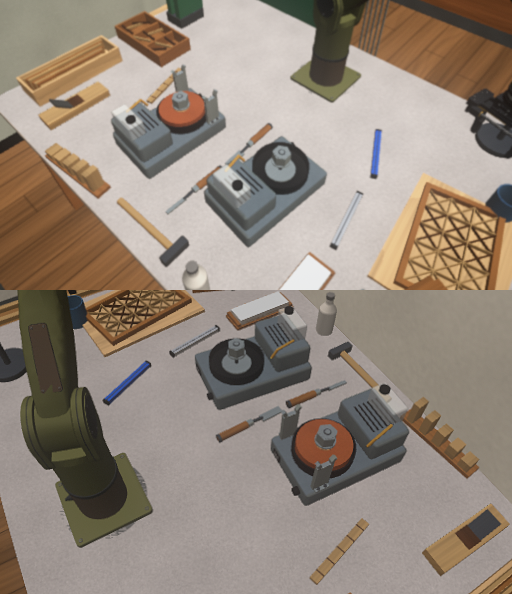

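The view shows the stone machine at scene (180,175), the bare twin at (265,245 before cropping), the aluminium bar at about (348,285), and the blue look-alike at (376,220). Next I fit the geometry from depth.

```bash
python3 - <<'E'
import numpy as np
from h import cloud
from scipy.optimize import least_squares
A=[]
for c in("scene","side"):
    f=np.load(c+"0.npz"); P=cloud(f["d"],f["K"],f["D"],f["C"]); m=f["d"]>0
    p=P[m]; im=f["im"][m].astype(int)
    n=np.linalg.norm(p[:,:2]-[0.56,-0.195],axis=1)
    red=(im[:,2]>im[:,0]+50)&(n<.11)&(abs(p[:,2]-.118)<.006)
    st=p[red]; print(c,"stone",red.sum(),st.mean(0).round(4),st.min(0).round(3),st.max(0).round(3))
    br=(n<.14)&(p[:,2]>.178)&(p[:,2]<.2); b=p[br]
    side=b[:,1]>-.2
    for k in (b[side],b[~side]): print(" br",len(k),k.mean(0).round(4) if len(k) else 0,k.min(0).round(3),k.max(0).round(3))
    nt=(n<.045)&(p[:,2]>.158)&(p[:,2]<.17); print(" nut",nt.sum(),p[nt].mean(0).round(4))
    q=(np.linalg.norm(p[:,:2]-[.465,.40],axis=1)<.14)&(p[:,2]>.011)&(p[:,2]<.022); b=p[q]
    w,v=np.linalg.eigh(np.cov(b[:,:2].T)); d=v[:,1]; t=(b[:,:2]-b[:,:2].mean(0))@d
    print(" bar",q.sum(),b.mean(0).round(4),np.degrees(np.arctan2(d[1],d[0])),t.min(),t.max(),b[:,:2].mean(0)+d*(t.min()+t.max())/2)
    tk=(n<.3)&(p[:,2]>.19)&(p[:,2]<.235)&(p[:,0]>.64); print(" tank",tk.sum(),p[tk].mean(0).round(3))
E
```

```text
scene stone 905 [ 0.5643 -0.1891  0.1172] [ 0.484 -0.275  0.112] [ 0.63  -0.125  0.123]
 br 49 [ 0.5006 -0.1118  0.1885] [ 0.474 -0.121  0.178] [ 0.531 -0.105  0.2  ]
 br 43 [ 0.4883 -0.2758  0.1878] [ 0.464 -0.288  0.178] [ 0.517 -0.269  0.196]
 nut 141 [ 0.5575 -0.1982  0.1631]
 bar 606 [0.4728 0.4353 0.0157] 99.25280851264344 -0.1580153894664365 0.10591568721379468 [0.47701881 0.40960311]
 tank 498 [ 0.74  -0.206  0.204]
side stone 1600 [ 0.5489 -0.203   0.1183] [ 0.477 -0.275  0.112] [ 0.644 -0.127  0.124]
 br 73 [ 0.5028 -0.1147  0.1889] [ 0.475 -0.121  0.178] [ 0.529 -0.105  0.199]
 br 91 [ 0.4891 -0.2803  0.1895] [ 0.46  -0.287  0.178] [ 0.514 -0.27   0.199]
 nut 267 [ 0.5516 -0.2017  0.164 ]
 bar 311 [0.4663 0.427  0.0148] -158.55545362937735 -0.09389845486641517 0.10364475328266291 [0.46181301 0.42525277]
 tank 678 [ 0.729 -0.222  0.204]
```

Hub is near (0.555,-0.200), with heading about -4.5°. I move up and look at the bar on the way.

```bash
R='{"dx":270,"dy":-190,"dz":120}'; python3 -m pendant '[{"dz":50},{"dx":40,"dy":-30,"dz":90},{"dx":270,"dy":-190,"dz":100},{"dx":270,"dy":-190,"dz":100},{"dx":270,"dy":-190,"dz":100},{"dx":270,"dy":-190,"dz":100},{"dx":270,"dy":-190,"dz":100},{"dx":270,"dy":-190,"dz":100}]'
python3 - <<'E'
from h import *
s=r.get_state();print(s['tool_pos'],s['q'].round(3))
im,d,K,D,C=snap("wrist");P=cloud(d,K,D,C)
cv2.imwrite("pics/w1.png",im);np.savez("w1.npz",im=im,d=d,K=K,D=D,C=C)
for o in nets.place_of("wrist","bar_mid"):
    px=np.array(o["position"])*[512,384]; print(o["confidence"],px,at_z(px,.008,K,D,C))
E
```

```text
[0.16715048 0.60226755 0.21273184] [-1.266  0.689 -0.195  1.565  0.157  0.903 -0.215]
0.64 [ 80.2816 242.3808] [0.20586094 0.34198873 0.008     ]validation failed for argument at $[0]...
```

View pics/w1.png

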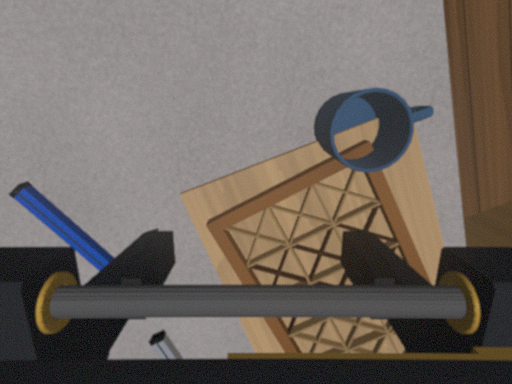

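The call was refused because every row needs all the keys. The picture shows the start pose: fingers at the bottom (140,250 and 370,250), blue bar at (60,230), and the end of the aluminium bar at (158,340). I resend the move with full rows.

```bash
python3 -m pendant '[{"claw":1,"dx":20,"dy":-20,"dz":40,"twist":0},{"claw":1,"dx":60,"dy":-50,"dz":80,"twist":0},{"claw":1,"dx":340,"dy":-200,"dz":110,"twist":0},{"claw":1,"dx":340,"dy":-200,"dz":110,"twist":0},{"claw":1,"dx":340,"dy":-200,"dz":110,"twist":0},{"claw":1,"dx":340,"dy":-200,"dz":110,"twist":0},{"claw":1,"dx":340,"dy":-200,"dz":110,"twist":0},{"claw":1,"dx":340,"dy":-200,"dz":110,"twist":0}]' 20
cat > look.py <<'E'
import sys
from h import *
n,q,z=sys.argv[1:4]
s=r.get_state();print(s['tool_pos'],s['q'].round(3),s['clock'])
im,d,K,D,C=snap("wrist")
cv2.imwrite(f"pics/{n}.png",im);np.savez(n+".npz",im=im,d=d,K=K,D=D,C=C)
for o in nets.place_of("wrist",q):
    px=np.array(o["position"])*[512,384]; print(o["confidence"],px,at_z(px,float(z),K,D,C))
E
python3 look.py w2 bar_mid .008
```

```text
clock: 2.25
tool_pos: [0.4819, 0.4155, 0.3196]
eef_rot: [0.135, 0.991, 0.0, 0.0]
contact_force: [0.7, 1.8, 0.2]
opening: 1.001
finger_force: 0.0
[0.48192649 0.41554863 0.31957795] [-0.672  0.607 -0.209  1.378  0.129  1.169  0.404] 2.25
0.97 [246.4256 145.4976] [0.4667533  0.40010929 0.008     ]
```

```bash
cat > bar.py <<'E'
import sys
from h import *
f=np.load(sys.argv[1]+".npz");P=cloud(f["d"],f["K"],f["D"],f["C"])
c=np.array(eval(sys.argv[2]));z0,z1=map(float,sys.argv[3:5])
m=((f["d"]>0)&(P[...,2]>z0)&(P[...,2]<z1)&(np.linalg.norm(P[...,:2]-c,axis=-1)<.125)).astype(np.uint8)
n,l,st,_=cv2.connectedComponentsWithStats(m);k=1+st[1:,4].argmax()
b=P[l==k][:,:2]; (cx,cy),(w,h),a=cv2.minAreaRect((b*1000).astype(np.float32))
print(len(b),cx,cy,w,h,"long axis deg",a if w>h else a+90,"z",np.median(P[l==k][:,2]))
E
python3 bar.py w2 "[.467,.400]" .011 .023
python3 -m pendant '[{"claw":1,"dx":100,"dy":-620,"dz":10,"twist":0},{"claw":1,"dx":100,"dy":-620,"dz":10,"twist":0},{"claw":1,"dx":100,"dy":-620,"dz":10,"twist":0},{"claw":1,"dx":100,"dy":-620,"dz":10,"twist":0},{"claw":1,"dx":100,"dy":-620,"dz":10,"twist":0},{"claw":1,"dx":100,"dy":-620,"dz":10,"twist":0},{"claw":1,"dx":100,"dy":-620,"dz":10,"twist":0},{"claw":1,"dx":100,"dy":-620,"dz":10,"twist":0}]'
python3 -m pendant '[{"claw":1,"dx":40,"dy":-210,"dz":0,"twist":0},{"claw":1,"dx":40,"dy":-210,"dz":0,"twist":0},{"claw":1,"dx":40,"dy":-210,"dz":0,"twist":0},{"claw":1,"dx":40,"dy":-210,"dz":0,"twist":0},{"claw":1,"dx":40,"dy":-210,"dz":0,"twist":0},{"claw":1,"dx":40,"dy":-210,"dz":0,"twist":0}]'
python3 look.py w3 clamp_nut_a .152
```

```text
1670 473.18231201171875 405.84564208984375 200.76544189453125 20.354581832885742 long axis deg 11.008586883544922 z 0.015945672744334283
clock: 3.15
tool_pos: [0.5438, 0.0205, 0.3257]
eef_rot: [0.135, 0.991, 0.0, 0.0]
contact_force: [0.8, 0.2, 0.3]
opening: 0.997
finger_force: 0.0
clock: 3.75
tool_pos: [0.5836, -0.1906, 0.325]
eef_rot: [0.137, 0.991, -0.0, -0.0]
contact_force: [-0.3, -0.1, 0.1]
opening: 0.995
finger_force: 0.0
[ 0.58363274 -0.1906093   0.32497369] [ 0.336  0.565 -0.172  1.442  0.102  1.143  1.443] 3.75
0.74 [248.5248 139.8144] [ 0.54761109 -0.19238612  0.152     ]
0.7 [244.7872 155.2128] [ 0.56316603 -0.20136082  0.152     ]
```

View pics/w3.png

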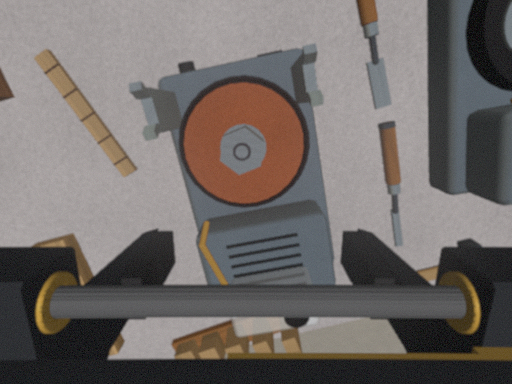

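The picture shows the stone with its nut at (242,150) and the brackets at (145,110) and (312,75). Next I fit the stone circle, brackets and hexagon from depth.

```bash
cat > nut.py <<'E'
import sys
from h import *
from scipy.optimize import minimize
n=sys.argv[1]; zt=float(sys.argv[2])
s=r.get_state();im,d,K,D,C=snap("wrist");np.savez(n+".npz",im=im,d=d,K=K,D=D,C=C)
P=cloud(d,K,D,C);g=np.linalg.norm(P[...,:2]-[.555,-.2],axis=-1);ok=d>0
red=ok&(im[...,2].astype(int)>im[...,0]+50)&(g<.11)&(abs(P[...,2]-.118)<.006)
h=cv2.convexHull((P[red][:,:2]*1000).astype(np.float32));print("stone",cv2.minEnclosingCircle(h),np.median(P[red][:,2]))
t=ok&(g<.04)&(abs(P[...,2]-zt)<.0035);p=P[t][:,:2]*1000;print("nut pts",len(p),np.median(P[t][:,2]),p.mean(0),s["tool_pos"])
best=[]
for a in range(0,60):
    A=np.radians(a+60*np.arange(3));u=p@np.array([np.cos(A),np.sin(A)])
    lo,hi=np.percentile(u,1,axis=0),np.percentile(u,99,axis=0)
    N=np.array([np.cos(A),np.sin(A)]).T; c=np.linalg.lstsq(N,(lo+hi)/2,rcond=None)[0]
    best.append(((hi-lo).sum(),a,(hi-lo).round(1),c.round(1)))
for b in sorted(best,key=lambda b:b[0])[:4]:print(b)
br=ok&(g<.14)&(P[...,2]>.178)&(P[...,2]<.2)
for k in (br&(P[...,1]>-.2),br&(P[...,1]<-.2)):
    q=P[k];print("br",len(q),((q.min(0)+q.max(0))/2).round(4),cv2.minAreaRect((q[:,:2]*1000).astype(np.float32)) if len(q) else 0)
E
python3 nut.py w4 .164
```

```text
stone ((556.3699951171875, -202.53271484375), 74.7732925415039) 0.11799982391208946
nut pts 1501 0.16402733991780827 [ 555.78788013 -202.45355494] [ 0.58406816 -0.18548075  0.32536698]
(np.float64(133.69565098174718), 6, array([44.6, 44.4, 44.7]), array([ 556.3, -202.6]))
(np.float64(133.73316873624196), 7, array([44.6, 44.5, 44.7]), array([ 556.2, -202.6]))
(np.float64(133.7407921834839), 5, array([44.6, 44.4, 44.8]), array([ 556.3, -202.6]))
(np.float64(133.76966970679086), 3, array([44.5, 44.5, 44.8]), array([ 556.3, -202.6]))
br 493 [ 0.5029 -0.1155  0.1884] ((502.8466796875, -115.4996566772461), (12.194170951843262, 55.03896713256836), 85.44845581054688)
br 520 [ 0.4898 -0.2805  0.188 ] ((489.85968017578125, -280.23138427734375), (13.240720748901367, 55.28031921386719), 86.21932220458984)
```

Hub is at (0.5563,-0.2026) with machine yaw -4.5°. Both match the given sizes, and the nut's flats face 5°+60k. I align above the nut with the fingers closing along 65°.

```bash
python3 -m pendant '[{"claw":1,"dx":-28,"dy":-17,"dz":-20,"twist":-0.08},{"claw":1,"dx":-28,"dy":-17,"dz":-60,"twist":-0.166},{"claw":1,"dx":-28,"dy":-17,"dz":-110,"twist":-0.166},{"claw":1,"dx":-28,"dy":-17,"dz":-125,"twist":-0.166},{"claw":1,"dx":-28,"dy":-17,"dz":-125,"twist":-0.166},{"claw":1,"dx":-28,"dy":-17,"dz":-125,"twist":-0.166},{"claw":1,"dx":-28,"dy":-17,"dz":-125,"twist":-0.166}]'
python3 -c "
from h import *
s=r.get_state();print(s['tool_pos'],s['q'].round(3),np.degrees(2*np.arctan2(s['eef_rot'][1],s['eef_rot'][0]))-90,s['moment'],s['contact_force'])"
```

```text
clock: 4.6
tool_pos: [0.5575, -0.2043, 0.2024]
eef_rot: [0.216, 0.976, 0.0, 0.002]
contact_force: [0.8, -0.5, 0.3]
opening: 0.997
finger_force: 0.0
[ 0.55750796 -0.20426116  0.20237519] [ 0.346  0.655 -0.124  1.681  0.104  0.808  1.311] 65.05855204297893 [-0.02662317 -0.01017567  0.01166665] [ 0.83164253 -0.52789672  0.26611212]
```

```bash
python3 -m pendant '[{"claw":1,"dx":-1,"dy":1.5,"dz":-30,"twist":0},{"claw":1,"dx":-1,"dy":1.5,"dz":-60,"twist":0},{"claw":1,"dx":-1,"dy":1.5,"dz":-60,"twist":0},{"claw":0.45,"dx":-1,"dy":1.5,"dz":-60,"twist":0},{"claw":0.45,"dx":-1,"dy":1.5,"dz":-60,"twist":0},{"claw":0.45,"dx":-1,"dy":1.5,"dz":-60,"twist":0},{"claw":0.45,"dx":-1,"dy":1.5,"dz":-60,"twist":0},{"claw":0.45,"dx":-1,"dy":1.5,"dz":-60,"twist":0}]' 20
cat > st.py <<'E'
from h import *
s=r.get_state();print(s['tool_pos'].round(4),s['q'].round(3),'yang',round(np.degrees(2*np.arctan2(s['eef_rot'][1],s['eef_rot'][0]))-90,2),s['moment'].round(2),s['contact_force'].round(1))
E
python3 st.py
```

```text
clock: 5.4
tool_pos: [0.5554, -0.2037, 0.1412]
eef_rot: [0.217, 0.976, -0.0, 0.001]
contact_force: [0.3, 0.3, -0.3]
opening: 0.57
finger_force: 0.0
[ 0.5554 -0.2037  0.1412] [ 0.339  0.734 -0.113  1.742  0.122  0.671  1.293] yang 64.97 [-0.01 -0.01 -0.01] [ 0.3  0.3 -0.3]
```

```bash
python3 -m pendant '[{"claw":0.4,"dx":0,"dy":0,"dz":0,"twist":0},{"claw":0.4,"dx":0,"dy":0,"dz":0,"twist":0},{"claw":0.4,"dx":0,"dy":0,"dz":0,"twist":0}]' 20;python3 st.py; python3 -m pendant '[{"claw":0.4,"dx":0,"dy":0,"dz":0,"twist":-0.05},{"claw":0.4,"dx":0,"dy":0,"dz":0,"twist":-0.1},{"claw":0.4,"dx":0,"dy":0,"dz":0,"twist":-0.15},{"claw":0.4,"dx":0,"dy":0,"dz":0,"twist":-0.15}]' 20
python3 st.py
```

```text
clock: 5.7
tool_pos: [0.555, -0.2035, 0.1405]
eef_rot: [0.217, 0.976, 0.0, -0.0]
contact_force: [0.1, 0.3, 0.7]
opening: 0.4
finger_force: 0.0
[ 0.555  -0.2035  0.1405] [ 0.339  0.735 -0.113  1.742  0.122  0.671  1.293] yang 64.97 [ 0.05 -0.01  0.04] [0.1 0.3 0.7]
clock: 6.1
tool_pos: [0.555, -0.2035, 0.1404]
eef_rot: [0.289, 0.957, -0.0, -0.0]
contact_force: [-0.1, 1.1, 0.2]
opening: 0.398
finger_force: 0.0
[ 0.555  -0.2035  0.1404] [ 0.313  0.735 -0.07   1.744  0.076  0.666  1.186] yang 56.38 [-0.03 -0.04 -0.05] [-0.1  1.1  0.2]
```

```bash
python3 -m pendant '[{"claw":0.35,"dx":0,"dy":0,"dz":0,"twist":0.15},{"claw":0.3,"dx":0,"dy":0,"dz":0,"twist":0.15},{"claw":0.25,"dx":0,"dy":0,"dz":0,"twist":0.15},{"claw":0.2,"dx":0,"dy":0,"dz":0,"twist":0.15}]' 20;python3 st.py
python3 - <<'E'
from h import *
im,d,K,D,C=snap("wrist");cv2.imwrite("pics/w5.png",im)
im2=snap("side")[0];cv2.imwrite("pics/s5.png",np.vstack([im[:200],cv2.resize(im2[170:350,220:440],(512,400))]))
E
```

```text
clock: 6.5
tool_pos: [0.555, -0.2036, 0.1405]
eef_rot: [0.218, 0.976, 0.0, 0.0]
contact_force: [1.4, -0.7, 0.2]
opening: 0.202
finger_force: 0.0
[ 0.555  -0.2036  0.1405] [ 0.339  0.735 -0.113  1.742  0.121  0.671  1.292] yang 64.86 [-0.02  0.01 -0.02] [ 1.4 -0.7  0.2]
```

View pics/s5.png

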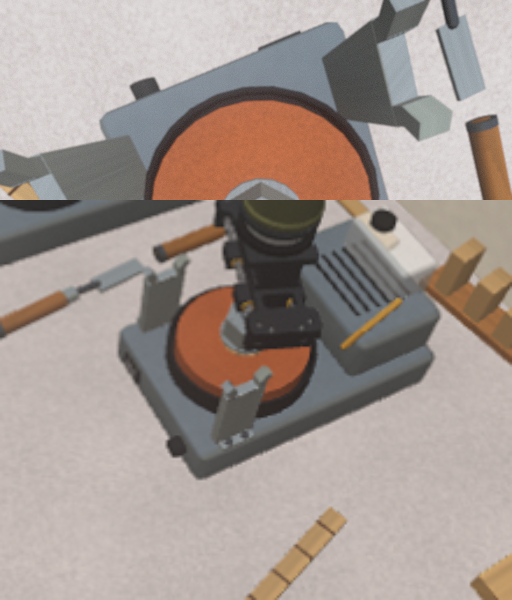

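The wrist crop shows the nut low at about (260,190). The side view shows the gripper body over and behind the nut. The fingers aren't resolved, so I check the full wrist picture.

View pics/w5.png

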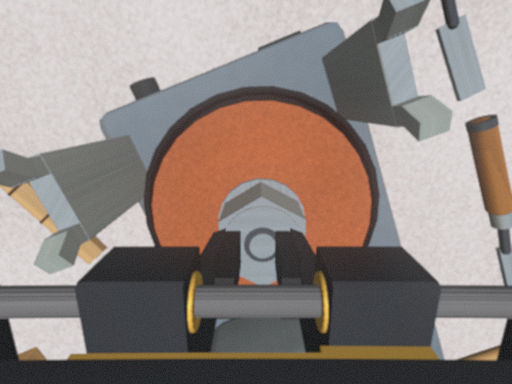

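```bash
python3 - <<'E'
from h import *
im,d,K,D,C=snap("side")
s=r.get_state();ci=eyes.camera_info("wrist");T=np.array(ci["T_tool_cam"]);print(T.round(3).tolist())
i=np.linalg.inv(T);K2,D2=np.array(ci["K"]),np.array(ci["D"])
pr=lambda p:cv2.projectPoints(np.array([p],float),cv2.Rodrigues(i[:3,:3])[0],i[:3,3],K2,D2)[0].ravel().round()
for p in([0,0,0],[0,.044,-.019],[0,-.044,-.019],[0,0,.024-.019]):print(p,pr(p))
w=np.linalg.inv(C);
for p in([.5563,-.2026,.164],s["tool_pos"]):print(cv2.projectPoints(np.array([p],float),cv2.Rodrigues(w[:3,:3])[0],w[:3,3],K,D)[0].ravel())
P=cloud(d,K,D,C);g=np.linalg.norm(P[...,:2]-[.5563,-.2026],axis=-1)
m=(g<.13)&(P[...,2]>.126)&(d>0)
q=P[m]
for z in np.arange(.13,.26,.01):
    k=q[abs(q[:,2]-z)<.005]
    if len(k):print(round(z,3),len(k),k.min(0).round(3),k.max(0).round(3))
E
```

```text
[[0.001, -0.961, -0.277, 0.07], [1.0, 0.001, -0.001, -0.001], [0.002, -0.277, 0.961, -0.172], [0.0, 0.0, 0.0, 1.0]]
[0, 0, 0] [259. 226.]
[0, 0.044, -0.019] [339. 240.]
[0, -0.044, -0.019] [179. 240.]
[0, 0, 0.005000000000000001] [259. 223.]
[328.14461474 221.54660446]
[326.53390677 227.24321034]
0.13 188 [ 0.464 -0.292  0.126] [ 0.653 -0.106  0.135]
0.14 233 [ 0.463 -0.292  0.135] [ 0.658 -0.105  0.145]
0.15 549 [ 0.462 -0.289  0.145] [ 0.686 -0.11   0.155]
0.16 151 [ 0.462 -0.286  0.155] [ 0.681 -0.108  0.165]
0.17 156 [ 0.463 -0.287  0.165] [ 0.665 -0.107  0.175]
0.18 108 [ 0.465 -0.286  0.175] [ 0.541 -0.109  0.185]
0.19 85 [ 0.46  -0.287  0.185] [ 0.529 -0.107  0.195]
0.2 32 [ 0.464 -0.286  0.195] [ 0.525 -0.107  0.199]
0.21 1 [ 0.552 -0.183  0.213] [ 0.552 -0.183  0.213]
0.22 1 [ 0.552 -0.182  0.216] [ 0.552 -0.182  0.216]
0.23 28 [ 0.488 -0.294  0.227] [ 0.572 -0.111  0.235]
0.24 146 [ 0.485 -0.295  0.235] [ 0.572 -0.111  0.245]
0.25 222 [ 0.486 -0.297  0.245] [ 0.57  -0.113  0.255]
```

```bash
python3 - <<'E'
from h import *
im,d,K,D,C=snap("wrist");P=cloud(d,K,D,C)
for v in (235,240,250,260,270):
    print(v,[(u,P[v,u].round(3).tolist() if d[v,u]>0 else 0) for u in (205,222,232,262,285,300,315)])
im,d,K,D,C=snap("scene");P=cloud(d,K,D,C)
w=np.linalg.inv(C);x=cv2.projectPoints(np.array([[.5563,-.2026,.164]]),cv2.Rodrigues(w[:3,:3])[0],w[:3,3],K,D)[0].ravel();print(x)
a,b=x.astype(int);cv2.imwrite("pics/s6.png",cv2.resize(im[b-60:b+45,a-70:a+70],None,fx=5,fy=5,interpolation=cv2.INTER_CUBIC))
E
```

```text
235 [(205, [0.553, -0.244, 0.118]), (222, [0.539, -0.216, 0.175]), (232, [0.542, -0.212, 0.172]), (262, [0.551, -0.2, 0.166]), (285, [0.553, -0.188, 0.172]), (300, [0.555, -0.181, 0.176]), (315, [0.586, -0.175, 0.117])]
240 [(205, [0.557, -0.246, 0.118]), (222, [0.539, -0.215, 0.181]), (232, [0.542, -0.212, 0.178]), (262, [0.553, -0.201, 0.166]), (285, [0.553, -0.189, 0.178]), (300, [0.554, -0.182, 0.182]), (315, [0.589, -0.176, 0.119])]
250 [(205, [0.536, -0.22, 0.193]), (222, [0.541, -0.215, 0.188]), (232, [0.542, -0.211, 0.19]), (262, [0.558, -0.203, 0.167]), (285, [0.552, -0.189, 0.189]), (300, [0.553, -0.183, 0.192]), (315, [0.533, -0.176, 0.236])]
260 [(205, [0.536, -0.219, 0.201]), (222, [0.541, -0.214, 0.198]), (232, [0.543, -0.21, 0.198]), (262, [0.564, -0.206, 0.165]), (285, [0.552, -0.19, 0.197]), (300, [0.553, -0.184, 0.201]), (315, [0.535, -0.177, 0.236])]
270 [(205, [0.537, -0.218, 0.21]), (222, [0.541, -0.213, 0.206]), (232, [0.543, -0.21, 0.206]), (262, [0.57, -0.209, 0.164]), (285, [0.552, -0.191, 0.206]), (300, [0.553, -0.185, 0.208]), (315, [0.538, -0.178, 0.236])]
[178.63842075 165.78911338]
```

View pics/s6.png

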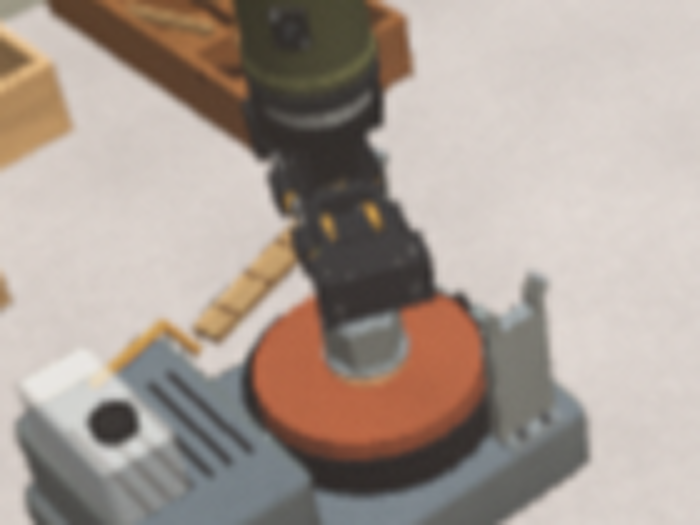

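The depth shows the true fingertips at about z=0.170, with the body underside at 0.236. That is roughly 30 mm higher than the reported TCP, so the fingers closed above the nut. The xy position agrees. I reopen and go down about 28 mm more.

```bash
python3 -m pendant '[{"claw":0.8,"dx":1,"dy":1,"dz":0,"twist":0},{"claw":0.8,"dx":1,"dy":1,"dz":0,"twist":0},{"claw":0.8,"dx":1,"dy":1,"dz":0,"twist":0},{"claw":0.8,"dx":1,"dy":1,"dz":0,"twist":0},{"claw":0.8,"dx":1,"dy":1,"dz":0,"twist":0},{"claw":0.8,"dx":1,"dy":1,"dz":0,"twist":0},{"claw":0.8,"dx":1,"dy":1,"dz":0,"twist":0}]' 20;  python3 -m pendant '[{"claw":0.8,"dx":0,"dy":0,"dz":-14,"twist":0},{"claw":0.8,"dx":0,"dy":0,"dz":-27,"twist":0},{"claw":0.4,"dx":0,"dy":0,"dz":-27,"twist":0},{"claw":0.4,"dx":0,"dy":0,"dz":-27,"twist":0},{"claw":0.4,"dx":0,"dy":0,"dz":-27,"twist":0},{"claw":0.4,"dx":0,"dy":0,"dz":-27,"twist":0},{"claw":0.4,"dx":0,"dy":0,"dz":-27,"twist":0},{"claw":0.4,"dx":0,"dy":0,"dz":-27,"twist":0}]' 20; python3 st.py
```

```text
clock: 7.45
tool_pos: [0.556, -0.2026, 0.1405]
eef_rot: [0.217, 0.976, 0.0, -0.0]
contact_force: [0.6, -0.4, -0.2]
opening: 0.79
finger_force: 0.0
clock: 8.25
tool_pos: [0.5568, -0.2018, 0.1139]
eef_rot: [0.216, 0.976, 0.001, 0.001]
contact_force: [0.9, 2.7, 1.7]
opening: 0.52
finger_force: 19.9
[ 0.5568 -0.2018  0.1139] [ 0.332  0.774 -0.108  1.759  0.129  0.614  1.285] yang 65.02 [ 0.5  -0.26  0.1 ] [0.9 2.7 1.7]
```

The nut is gripped: opening 0.52 is 46 mm, with 20 N. Now I test clockwise first.

```bash
python3 -m pendant '[{"claw":0.4,"dx":0,"dy":0,"dz":0,"twist":-0.06},{"claw":0.4,"dx":0,"dy":0,"dz":0,"twist":-0.12},{"claw":0.4,"dx":0,"dy":0,"dz":0,"twist":-0.12},{"claw":0.4,"dx":0,"dy":0,"dz":0,"twist":-0.12}]' 25; python3 st.py
```

```text
clock: 8.65
tool_pos: [0.5567, -0.2019, 0.1137]
eef_rot: [0.274, 0.962, 0.0, 0.001]
contact_force: [2.9, 3.7, 0.8]
opening: 0.516
finger_force: 24.8
[ 0.5567 -0.2019  0.1137] [ 0.313  0.774 -0.074  1.76   0.089  0.609  1.202] yang 58.18 [ 0.6  -0.41 -0.06] [2.9 3.7 0.8]
```

```bash
python3 -m pendant '[{"claw":0.4,"dx":0,"dy":0,"dz":0,"twist":-0.1},{"claw":0.4,"dx":0,"dy":0,"dz":0,"twist":-0.2},{"claw":0.4,"dx":0,"dy":0,"dz":0,"twist":-0.2},{"claw":0.4,"dx":0,"dy":0,"dz":0,"twist":-0.2}]' 25; python3 st.py
```

```text
clock: 9.05
tool_pos: [0.5565, -0.202, 0.1134]
eef_rot: [0.368, 0.93, 0.0, 0.0]
contact_force: [3.0, 4.6, -2.9]
opening: 0.521
finger_force: 24.8
[ 0.5565 -0.202   0.1134] [ 0.282  0.775 -0.02   1.762  0.023  0.604  1.066] yang 46.81 [ 0.65 -0.74 -0.08] [ 3.   4.6 -2.9]
```

It turns clockwise freely: opening stays at 46 mm and the downward pull grows. That makes it a right-hand thread, so I continue while following the sink.

```bash
python3 -m pendant '[{"claw":0.4,"dx":0,"dy":0,"dz":-0.7,"twist":-0.14},{"claw":0.4,"dx":0,"dy":0,"dz":-1,"twist":-0.28},{"claw":0.4,"dx":0,"dy":0,"dz":-1.3,"twist":-0.42},{"claw":0.4,"dx":0,"dy":0,"dz":-1.6,"twist":-0.56},{"claw":0.4,"dx":0,"dy":0,"dz":-1.9,"twist":-0.7},{"claw":0.4,"dx":0,"dy":0,"dz":-2.1,"twist":-0.84},{"claw":0.4,"dx":0,"dy":0,"dz":-2.4,"twist":-0.98},{"claw":0.4,"dx":0,"dy":0,"dz":-2.6,"twist":-1.1}]' 30; python3 st.py
python3 -m pendant '[{"claw":0.4,"dx":0,"dy":0,"dz":-0.2,"twist":-0.14},{"claw":0.4,"dx":0,"dy":0,"dz":-0.5,"twist":-0.28},{"claw":0.4,"dx":0,"dy":0,"dz":-0.8,"twist":-0.42},{"claw":0.4,"dx":0,"dy":0,"dz":-1,"twist":-0.56},{"claw":0.4,"dx":0,"dy":0,"dz":-1.3,"twist":-0.7},{"claw":0.4,"dx":0,"dy":0,"dz":-1.6,"twist":-0.84},{"claw":0.4,"dx":0,"dy":0,"dz":-1.9,"twist":-0.98},{"claw":0.4,"dx":0,"dy":0,"dz":-2.1,"twist":-1.1}]' 30; python3 st.py
```

```text
clock: 9.85
tool_pos: [0.5557, -0.2022, 0.1112]
eef_rot: [0.801, 0.598, 0.0, -0.001]
contact_force: [1.0, 3.5, 0.6]
opening: 0.518
finger_force: 29.9
[ 0.5557 -0.2022  0.1112] [ 0.111  0.801  0.284  1.773 -0.355  0.619  0.317] yang -16.51 [ 0.56 -0.05  0.13] [1.  3.5 0.6]
clock: 10.65
tool_pos: [0.5551, -0.2014, 0.1091]
eef_rot: [0.996, 0.091, -0.001, -0.002]
contact_force: [0.3, 3.9, 3.8]
opening: 0.517
finger_force: 29.9
[ 0.5551 -0.2014  0.1091] [-0.046  0.868  0.586  1.784 -0.704  0.714 -0.457] yang -79.55 [0.9  0.18 0.1 ] [0.3 3.9 3.8]
```

```bash
python3 -m pendant '[{"claw":0.4,"dx":0,"dy":0,"dz":0,"twist":-0.13},{"claw":0.4,"dx":0,"dy":0,"dz":-0.2,"twist":-0.26},{"claw":0.4,"dx":0,"dy":0,"dz":-0.4,"twist":-0.39},{"claw":0.4,"dx":0,"dy":0,"dz":-0.7,"twist":-0.5},{"claw":0.4,"dx":0,"dy":0,"dz":-0.8,"twist":-0.58},{"claw":0.4,"dx":0,"dy":0,"dz":-0.8,"twist":-0.58}]' 30; python3 st.py
python3 -m pendant '[{"claw":0.4,"dx":0,"dy":0,"dz":-0.2,"twist":-0.05},{"claw":0.4,"dx":0,"dy":0,"dz":-0.2,"twist":-0.1},{"claw":0.4,"dx":0,"dy":0,"dz":-0.2,"twist":-0.13},{"claw":0.4,"dx":0,"dy":0,"dz":-0.2,"twist":-0.13}]' 30; python3 st.py
```

```text
clock: 11.25
tool_pos: [0.5552, -0.201, 0.108]
eef_rot: [0.981, -0.195, -0.001, -0.002]
contact_force: [-0.2, 4.8, 3.7]
opening: 0.521
finger_force: 29.8
[ 0.5552 -0.201   0.108 ] [-0.117  0.92   0.741  1.788 -0.856  0.794 -0.894] yang -112.55 [ 1.29  0.1  -0.15] [-0.2  4.8  3.7]
clock: 11.65
tool_pos: [0.5553, -0.2009, 0.1078]
eef_rot: [0.966, -0.257, -0.001, -0.001]
contact_force: [-1.1, 5.7, 3.2]
opening: 0.522
finger_force: 30.1
[ 0.5553 -0.2009  0.1078] [-0.13   0.931  0.77   1.788 -0.884  0.812 -0.996] yang -119.77 [1.24 0.14 0.65] [-1.1  5.7  3.2]
```

Moment jumped to 0.65 N·m after about 183°, so this looks like the stop. I make it firm with a stronger grip.

```bash
python3 -m pendant '[{"claw":0.4,"dx":0,"dy":0,"dz":0,"twist":0},{"claw":0.4,"dx":0,"dy":0,"dz":0,"twist":-0.04},{"claw":0.4,"dx":0,"dy":0,"dz":0,"twist":-0.08},{"claw":0.4,"dx":0,"dy":0,"dz":0,"twist":-0.08}]' 45; python3 st.py
```

```text
clock: 12.05
tool_pos: [0.5553, -0.2008, 0.1077]
eef_rot: [0.956, -0.293, -0.002, -0.001]
contact_force: [-0.9, 4.7, 4.4]
opening: 0.52
finger_force: 46.4
[ 0.5553 -0.2008  0.1077] [-0.138  0.938  0.787  1.788 -0.897  0.822 -1.06 ] yang -124.1 [1.23 0.32 2.12] [-0.9  4.7  4.4]
```

Hard stop confirmed: 2.1 N·m with no further sink. I release, lift clear and check the nut.

```bash
python3 -m pendant '[{"claw":0.75,"dx":0,"dy":0,"dz":0,"twist":0},{"claw":0.75,"dx":0,"dy":0,"dz":0,"twist":0},{"claw":0.75,"dx":0,"dy":0,"dz":0,"twist":0},{"claw":0.75,"dx":0,"dy":0,"dz":30,"twist":0},{"claw":0.75,"dx":0,"dy":0,"dz":80,"twist":0},{"claw":0.75,"dx":-25,"dy":20,"dz":120,"twist":0},{"claw":0.75,"dx":-25,"dy":20,"dz":160,"twist":0},{"claw":0.75,"dx":-25,"dy":20,"dz":160,"twist":0}]' 20
python3 nut.py w7 .158; python3 st.py
```

```text
clock: 12.85
tool_pos: [0.5325, -0.1856, 0.2731]
eef_rot: [0.954, -0.299, 0.005, 0.001]
contact_force: [-0.6, -0.7, 0.9]
opening: 0.748
finger_force: 0.0
stone ((556.3324584960938, -202.86451721191406), 74.74420928955078) 0.11785353924550646
nut pts 1823 0.15765051186852463 [ 556.88753526 -203.15717674] [ 0.53250488 -0.18564118  0.27306406]
(np.float64(134.08495688094976), 6, array([44.6, 44.7, 44.8]), array([ 556.4, -202.8]))
(np.float64(134.25115746815075), 7, array([44.6, 44.7, 44.9]), array([ 556.4, -202.8]))
(np.float64(134.2585984530876), 0, array([44.7, 44.7, 44.9]), array([ 556.4, -202.7]))
(np.float64(134.2787644390432), 5, array([44.7, 44.7, 44.9]), array([ 556.4, -202.7]))
br 492 [ 0.5026 -0.1158  0.1874] ((502.7986755371094, -115.38285827636719), (12.831314086914062, 54.5792121887207), 85.69157409667969)
br 610 [ 0.4903 -0.2802  0.1878] ((490.12213134765625, -280.3296813964844), (12.182995796203613, 54.949676513671875), 85.51721954345703)
[ 0.5319 -0.1844  0.2704] [-0.272  0.722  0.991  1.721 -0.68   1.076 -1.233] yang -124.74 [0.07 0.18 0.02] [ 0.   0.  -0.4]
```

The nut is home: top at 0.158, and the flats moved as expected. Next I travel to the bar, turning back to 101°.

```bash
python3 -m pendant '[{"claw":1,"dx":0,"dy":20,"dz":30,"twist":0.15},{"claw":1,"dx":0,"dy":60,"dz":35,"twist":0.3},{"claw":1,"dx":0,"dy":100,"dz":35,"twist":0.45},{"claw":1,"dx":0,"dy":140,"dz":35,"twist":0.6},{"claw":1,"dx":0,"dy":180,"dz":35,"twist":0.75},{"claw":1,"dx":0,"dy":220,"dz":35,"twist":0.9},{"claw":1,"dx":0,"dy":260,"dz":35,"twist":1.05},{"claw":1,"dx":0,"dy":300,"dz":35,"twist":1.2}]'
python3 -m pendant '[{"claw":1,"dx":0,"dy":40,"dz":0,"twist":0.15},{"claw":1,"dx":0,"dy":80,"dz":0,"twist":0.3},{"claw":1,"dx":0,"dy":120,"dz":0,"twist":0.45},{"claw":1,"dx":0,"dy":160,"dz":0,"twist":0.6},{"claw":1,"dx":0,"dy":200,"dz":0,"twist":0.75},{"claw":1,"dx":0,"dy":240,"dz":0,"twist":0.9},{"claw":1,"dx":0,"dy":280,"dz":0,"twist":1.05},{"claw":1,"dx":0,"dy":290,"dz":0,"twist":1.2}]'
python3 -m pendant '[{"claw":1,"dx":0,"dy":0,"dz":0,"twist":0.15},{"claw":1,"dx":0,"dy":0,"dz":0,"twist":0.3},{"claw":1,"dx":0,"dy":0,"dz":0,"twist":0.45},{"claw":1,"dx":0,"dy":0,"dz":0,"twist":0.6},{"claw":1,"dx":0,"dy":0,"dz":0,"twist":0.75},{"claw":1,"dx":0,"dy":0,"dz":0,"twist":0.9},{"claw":1,"dx":0,"dy":0,"dz":0,"twist":1.05},{"claw":1,"dx":0,"dy":0,"dz":0,"twist":1.2}]'; python3 st.py
```

```text
clock: 13.7
tool_pos: [0.5304, 0.1187, 0.3014]
eef_rot: [0.955, 0.296, -0.001, 0.0]
contact_force: [0.2, 0.6, 0.4]
opening: 1.003
finger_force: 0.0
clock: 14.5
tool_pos: [0.5288, 0.4132, 0.2998]
eef_rot: [0.619, 0.786, -0.0, -0.002]
contact_force: [-0.2, 0.9, -0.7]
opening: 1.005
finger_force: 0.0
clock: 15.3
tool_pos: [0.5309, 0.4067, 0.3007]
eef_rot: [0.071, 0.998, -0.001, -0.001]
contact_force: [0.6, 0.6, -0.3]
opening: 0.999
finger_force: 0.0
[0.5309 0.4067 0.3007] [-0.747  0.673  0.049  1.302 -0.034  1.17   0.735] yang 81.91 [-0.03  0.01  0.01] [ 0.6  0.6 -0.3]
```

```bash
python3 -m pendant '[{"claw":1,"dx":-10,"dy":0,"dz":0,"twist":0.15},{"claw":1,"dx":-20,"dy":0,"dz":0,"twist":0.3},{"claw":1,"dx":-20,"dy":0,"dz":0,"twist":0.333},{"claw":1,"dx":-20,"dy":0,"dz":0,"twist":0.333},{"claw":1,"dx":-20,"dy":0,"dz":0,"twist":0.333}]'; python3 st.py
python3 look.py w8 bar_mid .008; python3 bar.py w8 "[.472,.405]" .011 .023; python3 st.py
```

```text
clock: 15.8
tool_pos: [0.5117, 0.4069, 0.3021]
eef_rot: [-0.091, 0.996, -0.0, -0.0]
contact_force: [-0.0, 0.2, 0.9]
opening: 1.001
finger_force: 0.0
[0.5117 0.4069 0.3021] [-0.722  0.645 -0.039  1.352  0.026  1.146  0.989] yang 100.47 [ 0.01  0.03 -0.  ] [-0.   0.2  0.9]
[0.5116798  0.40693487 0.30206909] [-0.722  0.645 -0.039  1.352  0.026  1.146  0.989] 15.8
0.75 [264.2944 126.6048] [0.46897471 0.40750852 0.008     ]
1879 473.07684326171875 405.4494323730469 200.15538024902344 19.376596450805664 long axis deg 11.131457328796387 z 0.015912853846878183
[0.5115 0.4072 0.3024] [-0.723  0.644 -0.039  1.352  0.026  1.146  0.99 ] yang 100.54 [0.02 0.02 0.03] [ 0.5 -0.6  0.4]
```

```bash
python3 -m pendant '[{"claw":1,"dx":-20,"dy":-1.7,"dz":-45,"twist":0.01},{"claw":1,"dx":-38.5,"dy":-1.7,"dz":-90,"twist":0.01},{"claw":1,"dx":-38.5,"dy":-1.7,"dz":-135,"twist":0.01},{"claw":1,"dx":-38.5,"dy":-1.7,"dz":-180,"twist":0.01},{"claw":1,"dx":-38.5,"dy":-1.7,"dz":-225,"twist":0.01},{"claw":1,"dx":-38.5,"dy":-1.7,"dz":-265,"twist":0.01},{"claw":1,"dx":-38.5,"dy":-1.7,"dz":-265,"twist":0.01},{"claw":0.6,"dx":-38.5,"dy":-1.7,"dz":-265,"twist":0.01}]' 20
python3 -m pendant '[{"claw":0.6,"dx":0,"dy":0,"dz":-20,"twist":0},{"claw":0.6,"dx":0,"dy":0,"dz":-40,"twist":0},{"claw":0.6,"dx":0,"dy":0,"dz":-52,"twist":0},{"claw":0.6,"dx":0,"dy":0,"dz":-52,"twist":0}]' 20; python3 st.py
python3 - <<'E'
from h import *
im,d,K,D,C=snap("wrist");P=cloud(d,K,D,C)
m=(d>0)&(d<.2)
for v in range(190,262,6):print(v,[P[v,u].round(3).tolist() for u in (160,175,190,205,310,325,340,355) if d[v,u]>0 and d[v,u]<.19])
E
```

```text
clock: 16.7
tool_pos: [0.4729, 0.4058, 0.0381]
eef_rot: [-0.098, 0.995, -0.0, 0.0]
contact_force: [0.6, 0.2, 0.6]
opening: 0.934
finger_force: 0.0
clock: 17.1
tool_pos: [0.473, 0.4061, -0.0135]
eef_rot: [-0.098, 0.995, 0.0, 0.0]
contact_force: [0.2, 0.4, 0.1]
opening: 0.599
finger_force: 0.0
[ 0.473   0.4061 -0.0135] [-0.765  1.001 -0.034  1.699  0.067  0.442  0.923] yang 101.23 [0.06 0.02 0.03] [0.2 0.4 0.1]
190 [[0.457, 0.348, -0.0], [0.455, 0.356, 0.0], [0.454, 0.364, -0.0], [0.452, 0.372, -0.0], [0.441, 0.428, 0.0], [0.439, 0.436, -0.0], [0.437, 0.443, 0.0], [0.436, 0.451, 0.0]]
196 [[0.46, 0.348, -0.001], [0.458, 0.356, -0.0], [0.457, 0.364, 0.0], [0.455, 0.372, -0.001], [0.444, 0.429, -0.001], [0.442, 0.436, -0.0], [0.441, 0.445, -0.0], [0.439, 0.452, 0.0]]
202 [[0.464, 0.348, -0.001], [0.462, 0.357, 0.0], [0.46, 0.365, 0.001], [0.459, 0.373, -0.001], [0.448, 0.429, -0.001], [0.445, 0.437, 0.001], [0.444, 0.445, 0.001], [0.443, 0.454, -0.001]]
208 [[0.467, 0.349, -0.001], [0.465, 0.357, 0.0], [0.464, 0.365, -0.001], [0.462, 0.373, -0.001], [0.451, 0.43, 0.0], [0.449, 0.438, 0.0
[... 798 characters left out ...]
 0.351, 0.001], [0.47, 0.371, 0.023], [0.471, 0.378, 0.018], [0.461, 0.43, 0.018], [0.458, 0.436, 0.021], [0.455, 0.442, 0.025], [0.463, 0.459, 0.0]]
244 [[0.488, 0.352, 0.001], [0.47, 0.366, 0.031], [0.471, 0.372, 0.028], [0.474, 0.378, 0.018], [0.464, 0.43, 0.018], [0.458, 0.434, 0.028], [0.455, 0.44, 0.032], [0.467, 0.46, 0.0]]
250 [[0.492, 0.352, 0.0], [0.47, 0.368, 0.037], [0.471, 0.374, 0.034], [0.477, 0.379, 0.019], [0.467, 0.431, 0.019], [0.458, 0.433, 0.035], [0.456, 0.439, 0.036], [0.47, 0.462, -0.0]]
256 [[0.471, 0.363, 0.043], [0.471, 0.369, 0.041], [0.469, 0.375, 0.041], [0.48, 0.379, 0.02], [0.47, 0.431, 0.02], [0.459, 0.432, 0.04], [0.457, 0.438, 0.041], [0.454, 0.443, 0.044]]
```

The fingertip depth is about 0.014 at reported z=-0.0135, an offset of about 28 mm. I descend 11 mm and close.

```bash
python3 -m pendant '[{"claw":0.6,"dx":0,"dy":0,"dz":-6,"twist":0},{"claw":0.6,"dx":0,"dy":0,"dz":-11,"twist":0},{"claw":0.1,"dx":0,"dy":0,"dz":-11,"twist":0},{"claw":0.1,"dx":0,"dy":0,"dz":-11,"twist":0},{"claw":0.1,"dx":0,"dy":0,"dz":-11,"twist":0},{"claw":0.1,"dx":0,"dy":0,"dz":-11,"twist":0},{"claw":0.1,"dx":0,"dy":0,"dz":-11,"twist":0},{"claw":0.1,"dx":0,"dy":0,"dz":-11,"twist":0}]' 30; python3 st.py
```

```text
clock: 17.95
tool_pos: [0.4725, 0.4062, -0.025]
eef_rot: [-0.098, 0.995, 0.0, 0.0]
contact_force: [0.2, 0.6, 1.1]
opening: 0.222
finger_force: 30.0
[ 0.4725  0.4062 -0.025 ] [-0.766  1.019 -0.033  1.699  0.068  0.424  0.922] yang 101.24 [ 0.23 -0.02 -0.01] [0.2 0.6 1.1]
```

```bash
python3 -m pendant '[{"claw":0.1,"dx":0,"dy":0,"dz":20,"twist":0},{"claw":0.1,"dx":0,"dy":0,"dz":60,"twist":0},{"claw":0.1,"dx":0,"dy":0,"dz":105,"twist":0},{"claw":0.1,"dx":0,"dy":0,"dz":150,"twist":0},{"claw":0.1,"dx":0,"dy":0,"dz":195,"twist":0},{"claw":0.1,"dx":0,"dy":0,"dz":240,"twist":0},{"claw":0.1,"dx":0,"dy":-10,"dz":280,"twist":-0.1},{"claw":0.1,"dx":0,"dy":-30,"dz":310,"twist":-0.2}]' 35; 
python3 -m pendant '[{"claw":0.1,"dx":2,"dy":-40,"dz":0,"twist":-0.12},{"claw":0.1,"dx":4,"dy":-80,"dz":0,"twist":-0.24},{"claw":0.1,"dx":6,"dy":-120,"dz":0,"twist":-0.36},{"claw":0.1,"dx":8,"dy":-160,"dz":0,"twist":-0.48},{"claw":0.1,"dx":10,"dy":-200,"dz":0,"twist":-0.6},{"claw":0.1,"dx":12,"dy":-240,"dz":0,"twist":-0.72},{"claw":0.1,"dx":14,"dy":-280,"dz":0,"twist":-0.84},{"claw":0.1,"dx":16,"dy":-320,"dz":0,"twist":-0.96}]'
python3 -m pendant '[{"claw":0.1,"dx":2,"dy":-40,"dz":0,"twist":-0.1},{"claw":0.1,"dx":4,"dy":-80,"dz":0,"twist":-0.2},{"claw":0.1,"dx":6,"dy":-120,"dz":0,"twist":-0.3},{"claw":0.1,"dx":8,"dy":-160,"dz":0,"twist":-0.4},{"claw":0.1,"dx":8,"dy":-200,"dz":0,"twist":-0.5},{"claw":0.1,"dx":8,"dy":-230,"dz":0,"twist":-0.6},{"claw":0.1,"dx":8,"dy":-250,"dz":0,"twist":-0.685},{"claw":0.1,"dx":8,"dy":-254,"dz":0,"twist":-0.685}]'; python3 st.py
```

```text
clock: 18.75
tool_pos: [0.4719, 0.3772, 0.287]
eef_rot: [0.003, 1.0, 0.001, 0.0]
contact_force: [0.4, 1.2, -2.8]
opening: 0.224
finger_force: 35.0
clock: 19.55
tool_pos: [0.4873, 0.054, 0.2844]
eef_rot: [0.466, 0.885, -0.0, -0.001]
contact_force: [0.1, -0.8, -3.0]
opening: 0.222
finger_force: 35.0
clock: 20.35
tool_pos: [0.4951, -0.2011, 0.2844]
eef_rot: [0.736, 0.677, -0.001, 0.0]
contact_force: [-0.8, -0.2, -3.8]
opening: 0.226
finger_force: 35.0
[ 0.4951 -0.2011  0.2844] [ 0.     0.519  0.484  1.763 -0.289  0.931  0.522] yang -4.76 [-0.04  0.08 -0.02] [-0.8 -0.2 -3.8]
```

```bash
cat > held.py <<'E'
import sys
from h import *
z=float(sys.argv[1])
for c in ("scene","side","wrist"):
    im,d,K,D,C=snap(c);P=cloud(d,K,D,C)
    o=P-np.array([.4964,-.198,z]);a=np.radians(-4.5);x=o[...,0]*np.cos(a)+o[...,1]*np.sin(a);y=-o[...,0]*np.sin(a)+o[...,1]*np.cos(a)
    m=(d>0)&(abs(o[...,2])<.012)&(abs(x)<.025)&(abs(y)<.13)
    if m.sum()<10: print(c,m.sum());continue
    X,Y,Z=x[m]*1e3,y[m]*1e3,P[...,2][m]*1e3
    t=abs(Z-np.percentile(Z,95))<3
    print(c,m.sum(),"y %.1f..%.1f top %.1f x@-y %s x@+y %s"%(Y.min(),Y.max(),np.percentile(Z,95),[np.percentile(X[t&(Y<-40)],[3,97]).round(1) if (t&(Y<-40)).any() else 0],[np.percentile(X[t&(Y>40)],[3,97]).round(1) if (t&(Y>40)).any() else 0]),
     "topz -/+",[np.percentile(Z[k],90).round(1) if k.any() else 0 for k in (Y<-60,Y>60)])
E
python3 held.py .317; python3 st.py
```

```text
scene 321 y -82.5..100.6 top 327.3 x@-y [array([ 8.5, 10.6])] x@+y [array([-9.4, 10.9])] topz -/+ [np.float64(327.3), np.float64(325.9)]
side 587 y -103.3..99.6 top 327.7 x@-y [array([-13.4,   5.9])] x@+y [array([-11. ,   5.7])] topz -/+ [np.float64(327.3), np.float64(327.3)]
wrist 13948 y -55.6..99.5 top 326.5 x@-y [array([-9.1,  9.3])] x@+y [array([-9.5,  9.2])] topz -/+ [0, np.float64(326.2)]
[ 0.4962 -0.1967  0.2843] [-0.004  0.518  0.48   1.764 -0.29   0.932  0.522] yang -4.31 [-0.07  0.05  0.06] [-1.   0.8 -4. ]
```

The bar is level, aligned with the machine's y axis, and centred within 1 mm of both notches. I lower it.

```bash
python3 -m pendant '[{"claw":0.1,"dx":0,"dy":0,"dz":-35,"twist":0},{"claw":0.1,"dx":0,"dy":0,"dz":-70,"twist":0},{"claw":0.1,"dx":0,"dy":0,"dz":-95,"twist":0},{"claw":0.1,"dx":0,"dy":0,"dz":-108,"twist":0},{"claw":0.1,"dx":0,"dy":0,"dz":-116,"twist":0},{"claw":0.1,"dx":0,"dy":0,"dz":-123,"twist":0},{"claw":0.1,"dx":0,"dy":0,"dz":-129,"twist":0},{"claw":0.1,"dx":0,"dy":0,"dz":-132,"twist":0}]'; python3 st.py
python3 -m pendant '[{"claw":0.1,"dx":0,"dy":0,"dz":-1,"twist":0},{"claw":0.1,"dx":0,"dy":0,"dz":-2,"twist":0},{"claw":0.1,"dx":0,"dy":0,"dz":-3,"twist":0},{"claw":0.1,"dx":0,"dy":0,"dz":-3,"twist":0}]'; python3 st.py; python3 held.py .183
```

```text
clock: 21.3
tool_pos: [0.4968, -0.1979, 0.1528]
eef_rot: [0.734, 0.679, 0.0, 0.0]
contact_force: [-0.6, -1.2, -4.0]
opening: 0.224
finger_force: 35.0
[ 0.4968 -0.1979  0.1528] [ 0.076  0.689  0.364  1.917 -0.408  0.607  0.625] yang -4.43 [-0.08  0.03 -0.03] [-0.6 -1.2 -4. ]
clock: 21.7
tool_pos: [0.4966, -0.1983, 0.15]
eef_rot: [0.734, 0.679, 0.0, 0.0]
contact_force: [-0.1, 0.5, -3.5]
opening: 0.228
finger_force: 35.0
[ 0.4966 -0.1983  0.15  ] [ 0.079  0.693  0.361  1.919 -0.41   0.601  0.627] yang -4.47 [-0.07  0.07  0.01] [-0.1  0.5 -3.5]
scene 303 y -100.5..102.0 top 193.3 x@-y [0] x@+y [array([-21.3,  21.8])] topz -/+ [np.float64(188.2), np.float64(192.3)]
side 560 y -102.7..101.1 top 193.9 x@-y [array([-18.4,  20.3])] x@+y [array([-24.5,   7.9])] topz -/+ [np.float64(193.3), np.float64(193.8)]
wrist 16059 y -55.3..99.2 top 193.1 x@-y [array([-8.5,  9.7])] x@+y [array([-21.6,  21.7])] topz -/+ [0, np.float64(192.8)]
```

```bash
python3 -m pendant '[{"claw":0.1,"dx":0,"dy":0,"dz":-0.7,"twist":0},{"claw":0.1,"dx":0,"dy":0,"dz":-1.4,"twist":0},{"claw":0.1,"dx":0,"dy":0,"dz":-1.4,"twist":0}]'; python3 st.py
```

```text
clock: 22.15
tool_pos: [0.4966, -0.1983, 0.1499]
eef_rot: [0.734, 0.679, 0.001, 0.0]
contact_force: [-3.0, 1.2, 10.4]
opening: 0.229
finger_force: 35.0
[ 0.4966 -0.1983  0.1499] [ 0.08   0.693  0.36   1.92  -0.411  0.6    0.629] yang -4.49 [ 0.28  0.69 -0.03] [-3.   1.2 10.4]
```

Seated on the notch floors, with upward contact of about 14 N. I release and lift straight up.

```bash
python3 -m pendant '[{"claw":0.3,"dx":0,"dy":0,"dz":0,"twist":0},{"claw":0.4,"dx":0,"dy":0,"dz":0,"twist":0},{"claw":0.4,"dx":0,"dy":0,"dz":0,"twist":0},{"claw":0.4,"dx":0,"dy":0,"dz":10,"twist":0},{"claw":0.4,"dx":0,"dy":0,"dz":30,"twist":0},{"claw":0.4,"dx":0,"dy":0,"dz":60,"twist":0},{"claw":0.4,"dx":0,"dy":0,"dz":105,"twist":0},{"claw":0.4,"dx":0,"dy":0,"dz":150,"twist":0}]' 10
python3 -m pendant '[{"claw":0.4,"dx":0,"dy":30,"dz":20,"twist":0},{"claw":0.4,"dx":0,"dy":75,"dz":20,"twist":0},{"claw":0.4,"dx":0,"dy":120,"dz":20,"twist":0},{"claw":0.4,"dx":0,"dy":165,"dz":20,"twist":0},{"claw":0.4,"dx":0,"dy":210,"dz":20,"twist":0},{"claw":0.4,"dx":0,"dy":210,"dz":20,"twist":0}]'
python3 held.py .183; python3 - <<'E'
from h import *
a=snap("scene");b=snap("side")
cv2.imwrite("pics/end.png",np.hstack([cv2.resize(a[0][100:300,100:320],(396,360)),cv2.resize(b[0][130:330,200:420],(396,360))]))
for i,(im,d,K,D,C) in enumerate((a,b)):
    P=cloud(d,K,D,C);g=np.linalg.norm(P[...,:2]-[.5563,-.2026],axis=-1);m=(d>0)&(g<.02)&(P[...,2]>.14);print(m.sum(),np.median(P[m][:,2]))
E
```

```text
clock: 22.95
tool_pos: [0.4959, -0.1982, 0.3003]
eef_rot: [0.734, 0.679, -0.0, -0.0]
contact_force: [1.2, 0.0, 0.1]
opening: 0.401
finger_force: 0.0
clock: 23.55
tool_pos: [0.4964, 0.0197, 0.3183]
eef_rot: [0.73, 0.683, 0.001, -0.002]
contact_force: [-0.2, 0.4, -0.2]
opening: 0.398
finger_force: 0.0
scene 469 y -102.4..102.8 top 193.0 x@-y [array([-21.4,  22.3])] x@+y [array([-22.8,  21.2])] topz -/+ [np.float64(192.3), np.float64(192.6)]
side 865 y -101.6..102.0 top 193.7 x@-y [array([-13.7,  19.4])] x@+y [array([-22.3,  16.9])] topz -/+ [np.float64(193.0), np.float64(193.1)]
wrist 1162 y -6.8..99.5 top 192.5 x@-y [0] x@+y [array([-21.6,  21. ])] topz -/+ [0, np.float64(191.9)]
83 0.1573363123882947
165 0.15865203947232853
```

View pics/end.png

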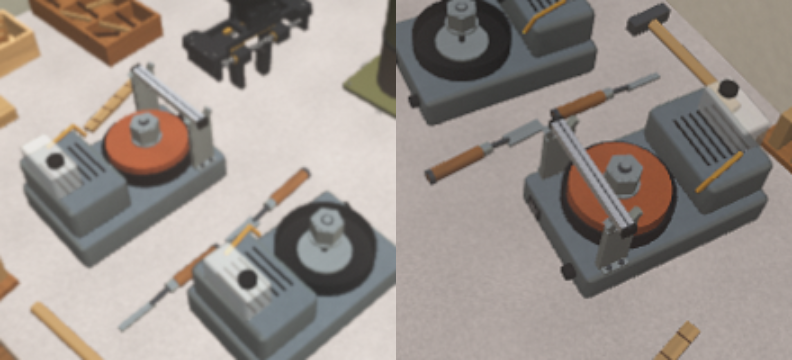

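The picture shows the bar across both brackets, at (170,95) in the left view and (595,175) in the right. It lies flat and even at both ends, y -101..+102 mm and level. The nut is down on the stone and the chisels and strip are undisturbed. I hand in.

```bash
python3 -c "
from plant import r
print(r.finish_job())"
```

```text
the job is handed in; nothing more can be done
None
```

The stone machine's nut has a right-hand thread and is screwed down to its hard stop, and the bar lies flat and centred in both notches; the job was handed in at about 24 s, with no verdict returned.

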